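# Click the tube warmer's dial to green

### The arm

A 6-joint arm with a two-finger parallel gripper is mounted at the origin on a cart in front of the work surface, level with it; the furniture and walls round the work are solid. World frame = base frame: x ahead of the robot, y to its left, z up, the work surface at z = 0. Lengths are in mm, angles in rad, forces in N, time in s.
With the tool pointing down it reaches from about 225 to 725 mm from the base axis. Payload 3.1 kg.
Tool frame: the origin (TCP) lies midway between the tips of the shut fingers; the grasp point (between the pads) lies 19 mm behind it (grasp_offset is the distance from the TCP to the grasp point, in mm); z points along the fingers, x is the direction in which the jaws open and shut, and the axes are right-handed (so a half turn about z gives the same grasp; the last joint's range is limited). The gripper opens to 85 mm and grips with 20 to 120 N. Pads are 22 mm wide; open, the fingers measure 114 mm over their backs; the gripper's body (76 mm by 85 mm) begins 54 mm behind the grasp point. The pads swing forward as they close: fully open they stand 13 mm farther back than shut.
Start: joints at [-1.357, 0.048, 0.099, 1.622, 0, 1.443], TCP at [175.956, -494.628, 231.312] pointing down, gripper open.
Joint ranges: [-2.91, 2.91], [-0.99, 1.94], [-1.21, 1.42], [-2.12, 2.29], [-1.49, 1.47], [-3.14, 3.14]. Speed limits (rad/s): [2.79, 2.79, 3.14, 3.14, 3.14, 3.14].

### API

Orientations are given as [roll, pitch, yaw] about the fixed x, y, z axes, in that order (R = Rz(yaw) Ry(pitch) Rx(roll)).
In Python, from plant import * gives the robot as it stands.
- The arm moves only by the tool move_arm, never from a script. Its argument "commands" is a list of rows, each an object with "xyz": the shift along the tool's x, y, z in cm, a list of three; "turn": the turn, a rotation vector about the tool's x, y, z in units of 10 degrees (1.0 is 10 degrees), a list of three; "fingers": the finger opening in cm, from 0 to 8.54. In form: [{"xyz": [dx, dy, dz], "turn": [wx, wy, wz], "fingers": fingers}, ...]. A call has 1 to 8 rows; each row shifts and turns the commanded pose from where the row before left it, along the tool's axes as they then stand; what a row does not reach is not made up. A row lasts 1/8 s, in which the tool goes at most 62.5 mm and 10.7 degrees, less where a joint would pass 70% of its speed; a pose out of reach is approached as far as the arm can. A call is refused whole if a number of a shift passes 6.25 or a number of a turn 1, either way. A call with a gripper value outside its range is refused whole. The fingers move at their own pace and stop on an object; the grip force is fixed at half the most. Time passes only in rows, so rows that do not move let the fingers close. It gives the time, the measured TCP pose, the force and the opening at its end, in the units of the state.
- observe(): the state, without advancing time (a new reading comes with each control period).
- get_image(name): name is "side" or "top" or "wrist"; returns a dict with "color" (400x640x3 uint8, red, green, blue), "range_z" (400x640 float32, mm along the optical axis (not along the pixel's ray), 0 where there is no reading), "K" (3x3 intrinsics, pixels), "R" (3x3) and "t" (3): a world point X has camera coordinates R X + t. Camera axes: x right, y down, z forward; pixel columns grow to the right and rows downward; lengths in mm; the calibration is good to about 2 mm. A picture is of the moment at which its call begins.
- hand_in(): hands the job in, once; it reports no verdict.
The state is a dict: "time": time; "joint_pos": joint angles; "dq": joint speeds; "tau": joint torques, N m; "ee_pos": TCP position; "eef_rot": TCP orientation; "ft_force": force on the tool from outside, world axes, zero at the start; "moment": the same for the moment, N m; "gripper_width": finger opening in mm.
Only numpy, scipy, OpenCV 4.12 (cv2) and the standard library are available. Lean on these libraries where they do the work, as an engineer would, in place of code of your own. Each camera call takes 0.05 s, during which the arm holds its last target. There are 200 camera calls.

### The job

With a fingertip on the wide knurled dial of the tube warmer, turn the dial clockwise by friction until its white pointer clicks into place at the green mark, never letting it run on into the red setting, and then take the finger away. Do not pick anything up: leave the tubes standing in their wells and the vials and other things around the warmer where they are.

Things in the scene. Friction and masses are not known exactly. Their poses are not given: they have to be found in the camera images.
- warmer: sample-tube warmer, fixed to the table: white housing 212 (x) x 150 (y) x 50 mm high, origin at the centre of its underside; x points from the dial side (front) to the aluminium well block at the back (54 mm deep, top at 65 mm; tops of the three tubes in it at 120 mm), y to its left, z up. The dial's axis lies 25 mm in front of the origin.
- dial_top (a point): centre of the dial's flat top, on its upright axis, 65 mm above the table; axes as the warmer's (does not turn with the dial). The dial is a black rubbery disc 100 mm across, 14 mm high, with a knurled rim, too wide to grip; top and rim are free to touch, friction about 1. It does not sink when pressed. A white pointer line runs outward on its top.
- dial (a joint): dial angle (rad), growing clockwise seen from above. Detents every 0.524 (30 degrees): pointer at grey mark 0, blue 0.524, yellow 1.047, green 1.571, red 2.094. Starts at blue or yellow. About 0.07 N m takes it out of a detent; past half-way (0.26) it falls into the next when let go. The pointer stands (1.047 - value) rad counter-clockwise of the warmer's x axis.
- green_mark (a point): green dot, 14 mm across, on the housing beside the dial, 64 mm from the dial's axis; the five dots grey, blue, yellow, green, red follow one another clockwise at 30 degree steps
- sample_tube_1: red-capped sample tube, 16 mm across, 98 mm long, standing loose in a well of the block; origin at the centre of its underside. To be left standing in its well.
- sample_tube_2: blue-capped sample tube, 16 mm across, 98 mm long, standing loose in a well of the block; origin at the centre of its underside. To be left standing in its well.
- sample_tube_3: yellow-capped sample tube, 16 mm across, 98 mm long, standing loose in a well of the block; origin at the centre of its underside. To be left standing in its well.
- vial_1: red-capped clear vial, 23 mm across, 48 mm high, standing loose to the left of the warmer; origin at the centre of its underside. To be left alone.
- vial_3: blue-capped amber vial, 23 mm across, 58 mm high, standing loose to the right of the warmer; origin at the centre of its underside. To be left alone.
- oximeter: blue and white finger oximeter, 33x58x30 mm, loose on the table at the right; origin at the centre of its underside. To be left alone.
- label_roll: roll of white label tape lying loose at the left, 106x67x30 mm; origin at the centre of its underside. To be left alone.

How it is judged:
By the outcome, as a careful person would: the job done as asked, in the order asked, and still so for the second after the job is handed in, with the robot touching nothing.
It also fails if it takes over 35 s, if anything falls off the work surface, if the arm or the gripper's body presses on something with over 40 N, if the wrist force passes 120 N, or if a joint passes its speed limit or range.

## Working session

There is one attempt and no reset: what is moved stays moved. The work goes in short steps, Python scripts to look and compute and a tool call to move; the robot and the scene stay as the last step left them, time stands still between calls to the robot, and variables do not carry over. Pictures are saved under pics/ and viewed, about 8 in all and at most 12, crops included, and the job is handed in when it is done.

Besides the shell and the picture viewer there is one more tool, called after ">>>" in YAML: its name, and indented under it one key for each argument. move_arm: Moves the arm, as the interface text tells. Its arguments: {"type":"object","properties":{"commands":{"type":"array"}},"required":["commands"]}

```bash
mkdir -p pics; cat > h.py <<'E'
from plant import *
import numpy as np, cv2
def ray(im,u,v,z):
    K,R,t=[np.array(im[k],float) for k in("K","R","t")]
    c=-R.T@t; d=R.T@np.linalg.inv(K)@[u,v,1]
    return c+d*(z-c[2])/d[2]
def pix(im,X):
    p=np.array(im["K"])@(np.array(im["R"])@np.array(X,float)+np.array(im["t"])); return p[:2]/p[2]
def save(im,n): cv2.imwrite(f"pics/{n}.png",im["color"][:,:,::-1])
E
python3 - <<'E'
from h import *
im=get_image("top"); save(im,"top0"); np.savez("/tmp/top0",**im)
print(observe()); print(im["t"],im["R"])
s=get_image("side"); save(s,"side0")
E
```

```text
{'time': 0.05, 'joint_pos': array([-1.35680457e+00,  4.86994971e-02,  9.75878122e-02,  1.62199576e+00,
       -1.28273346e-05,  1.44301287e+00]), 'dq': array([ 0.00017577, -0.00208646,  0.00179912,  0.00214984,  0.00074384,
        0.00092254]), 'tau': array([ 2.57083993e-03, -3.40149987e+01,  3.21227860e+01,  1.64692296e-02,
       -2.02578431e-04,  2.26270565e-06]), 'ee_pos': array([ 175.82043159, -494.03398242,  230.13879184]), 'eef_rot': array([-3.14131086e+00,  2.29390837e-03, -1.22902077e+00]), 'ft_force': array([0.96659387, 0.60557621, 0.2201742 ]), 'moment': array([0.03094997, 0.01049852, 0.00704771]), 'gripper_width': 85.12152418357722}
[ -27.76200064  544.14744012 1022.84362626] [[ 0.01567935 -0.99970396  0.01860516]
 [-0.9992236  -0.01633901 -0.03585006]
 [ 0.03614344 -0.01802861 -0.99918398]]
```

View pics/top0.png

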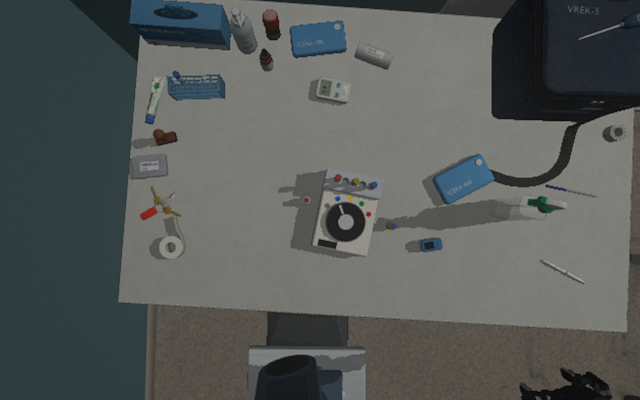

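View pics/side0.png

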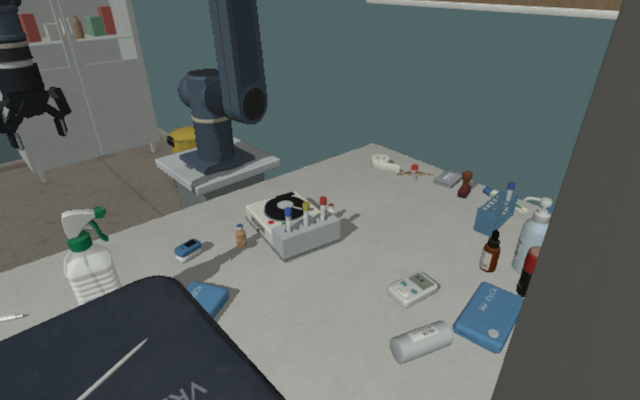

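The top view shows the dial at about (346,222), with the coloured dots above it and the tubes behind at about row 182. The side view shows the same layout. Next I'll zoom in and measure.

```bash
python3 - <<'E'
from h import *
im=dict(np.load("/tmp/top0.npz"))
c=im["color"][160:265,300:400]
cv2.imwrite("pics/crop0.png",cv2.resize(c[:,:,::-1],None,fx=6,fy=5.7,interpolation=cv2.INTER_CUBIC))
g=c.max(2); m=(g<60).astype(np.uint8)
cs,_=cv2.findContours(m,cv2.RETR_EXTERNAL,cv2.CHAIN_APPROX_NONE)
for k in cs:
    if cv2.contourArea(k)>300:
        e=cv2.fitEllipse(cv2.convexHull(k)); print(e, ray(im,e[0][0]+300,e[0][1]+160,65), e[1][0]*ray(im,347,222,65)[1]-e[1][0]*ray(im,348,222,65)[1])
hsv=cv2.cvtColor(c,cv2.COLOR_RGB2HSV)
m=((hsv[:,:,1]>110)&(hsv[:,:,2]>80)).astype(np.uint8)
n,l,s,ce=cv2.connectedComponentsWithStats(m)
for i in range(1,n):
    if s[i,4]>4: print(ce[i]+[300,160],s[i,4],cv2.mean(c,(l==i).astype(np.uint8))[:3],ray(im,*(ce[i]+[300,160]),50)[:2].round(1), im["range_z"][int(ce[i][1])+160,int(ce[i][0])+300])
E
```

```text
((44.85511016845703, 61.545413970947266), (38.482757568359375, 38.74623107910156), 105.79402160644531) [498.39492618 -93.61256665  65.        ] 99.57619021367555
[337.8  176.92] 25 (117.16, 44.64, 42.28) [615.3 -74.9] 924.4474
[355.875      180.83333333] 24 (105.58333333333333, 98.08333333333333, 39.166666666666664) [ 605.8 -122.7] 924.5186
[373.84615385 184.38461538] 26 (49.38461538461539, 67.42307692307692, 111.1923076923077) [ 597.3 -170.3] 927.6761
[349.90909091 197.5       ] 22 (160.95454545454547, 140.36363636363637, 32.40909090909091) [ 561.6 -107.5] 992.7406
[337.25  198.375] 16 (35.125, 69.4375, 140.6875) [558.8 -74.2] 992.9215
[306.  199.5] 16 (101.625, 51.3125, 46.25) [554.4   7.8] 996.3254
[361.38461538 203.38461538] 13 (33.07692307692308, 95.6923076923077, 48.69230769230769) [ 546.6 -138. ] 992.26227
[368.23529412 213.76470588] 17 (136.0, 40.76470588235294, 36.35294117647059) [ 519.6 -156.3] 992.0453
[390.57142857 223.28571429] 7 (87.42857142857143, 69.42857142857143, 47.42857142857142) [ 495.6 -215.4] 1003.5621
[393.86666667 225.53333333] 15 (51.06666666666666, 62.666666666666664, 104.13333333333333) [ 489.8 -224.2] 987.7963
```

View pics/crop0.png

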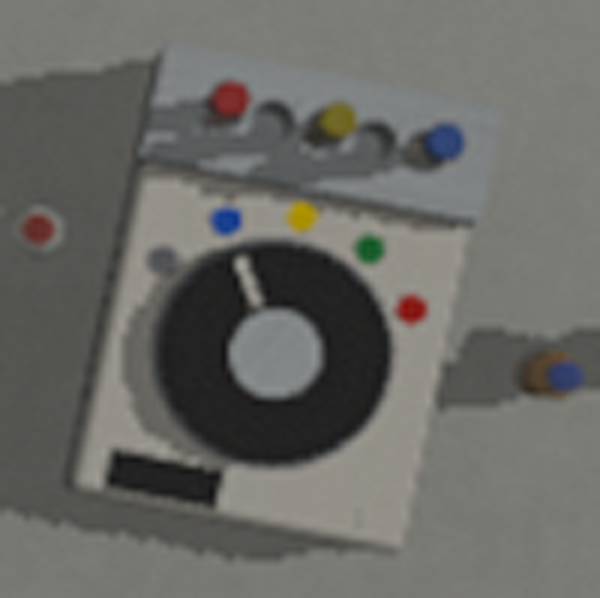

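The dial centre is about (498.4, -93.6) with a measured diameter of 99.6 mm, which fits the 100 mm given. The dots lie 63–66 mm from it, and the warmer's yaw is about -12.5°. The pointer is about +20° in world, which is blue, so it needs a 60° clockwise turn. I'll shut the fingers and press on the top at radius 36 mm, front right, then sweep to the front with the tool turning about the dial's axis.

>>> move_arm:
  commands:
    - {"xyz": [-1.5,-2.6,0],"turn": [0,0,0],"fingers": 0}
    - {"xyz": [-1.5,-2.6,0],"turn": [0,0,0],"fingers": 0}
    - {"xyz": [-1.5,-2.6,0],"turn": [0,0,0],"fingers": 0}
    - {"xyz": [-1.5,-2.6,0],"turn": [0,0,0],"fingers": 0}
    - {"xyz": [-1.5,-2.6,0],"turn": [0,0,0],"fingers": 0}
    - {"xyz": [-1.5,-2.6,0],"turn": [0,0,0],"fingers": 0}
    - {"xyz": [-1.5,-2.6,0],"turn": [0,0,0],"fingers": 0}
    - {"xyz": [-1.5,-2.6,0],"turn": [0,0,0],"fingers": 0}

```text
time: 1.1
ee_pos: [332.1, -310.8, 230.7]
eef_rot: [3.141, 0.001, -1.229]
ft_force: [-0.7, -0.6, -0.1]
gripper_width: -0.1
```

>>> move_arm:
  commands:
    - {"xyz": [-1.5,-2.6,0],"turn": [0,0,0],"fingers": 0}
    - {"xyz": [-1.5,-2.6,0],"turn": [0,0,0],"fingers": 0}
    - {"xyz": [-1.5,-2.6,0],"turn": [0,0,0],"fingers": 0}
    - {"xyz": [-1.5,-2.6,0],"turn": [0,0,0],"fingers": 0}
    - {"xyz": [-1.5,-2.6,0],"turn": [0,0,0],"fingers": 0}
    - {"xyz": [-1.5,-2.6,0],"turn": [0,0,0],"fingers": 0}
    - {"xyz": [-1.5,-2.6,0],"turn": [0,0,0],"fingers": 0}
    - {"xyz": [-1.5,-2.6,0],"turn": [0,0,0],"fingers": 0}

```text
time: 2.1
ee_pos: [487.7, -128.2, 230.7]
eef_rot: [3.141, 0.001, -1.229]
ft_force: [0.1, -0.4, -0.7]
gripper_width: 0.0
```

>>> move_arm:
  commands:
    - {"xyz": [0,0,2],"turn": [0,0,-1],"fingers": 0}
    - {"xyz": [0,0,2],"turn": [0,0,-1],"fingers": 0}
    - {"xyz": [0,0,2],"turn": [0,0,-1],"fingers": 0}
    - {"xyz": [0,0,2],"turn": [0,0,-1],"fingers": 0}
    - {"xyz": [0,0,2],"turn": [0,0,-1],"fingers": 0}
    - {"xyz": [0,0,0],"turn": [0,0,0],"fingers": 0}

```text
time: 2.85
ee_pos: [485.6, -128.3, 128.8]
eef_rot: [-3.141, 0.005, -0.358]
ft_force: [-0.3, -0.0, 0.2]
gripper_width: 0.2
```

>>> move_arm:
  commands:
    - {"xyz": [0,0,1.5],"turn": [0,0,0],"fingers": 0}
    - {"xyz": [0,0,1.5],"turn": [0,0,0],"fingers": 0}
    - {"xyz": [0,0,1.5],"turn": [0,0,0],"fingers": 0}
    - {"xyz": [0,0,1.0],"turn": [0,0,0],"fingers": 0}
    - {"xyz": [0,0,0.3],"turn": [0,0,0],"fingers": 0}
    - {"xyz": [0,0,0],"turn": [0,0,0],"fingers": 0}

```text
time: 3.6
ee_pos: [487.4, -129.1, 73.2]
eef_rot: [-3.142, 0.0, -0.356]
ft_force: [-0.0, 0.6, 0.4]
gripper_width: 0.2
```

```bash
python3 - <<'E'
from h import *
o=observe(); print(o["ee_pos"],o["ft_force"],o["joint_pos"])
t=get_image("top")["color"][160:265,300:400]
w=get_image("wrist")["color"]
a=cv2.resize(t,(381,400),interpolation=cv2.INTER_CUBIC); b=cv2.resize(w,(400,250))
o=np.zeros((400,790,3),np.uint8); o[:,:381]=a; o[:250,385:785]=b
cv2.imwrite("pics/c1.png",o[:,:,::-1])
E
```

```text
[ 487.44044698 -129.05711508   73.2379186 ] [-0.01367733  0.6496139   0.44694181] [-3.91916707e-01  1.95319239e-02 -2.45311709e-01  1.30607716e+00
  3.54080975e-05  1.53529634e+00]
```

View pics/c1.png

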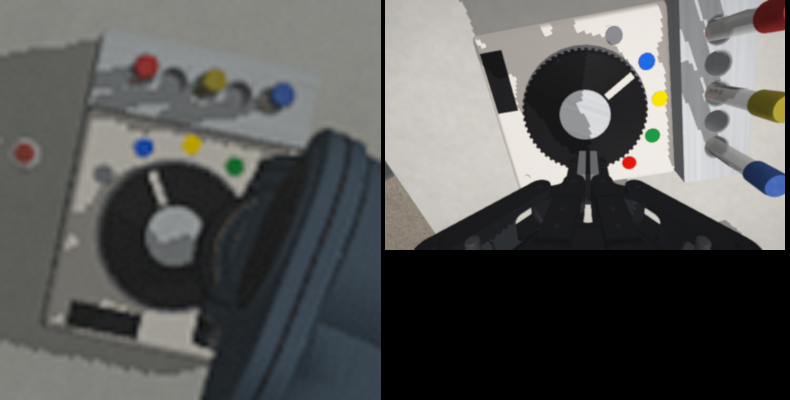

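The top view has the pointer at blue and the shut fingers beside the dial's right half. The wrist view has the pointer towards the blue dot (647,61) and the tips over the dial's rubber ring at about (588,155). Now I'll touch down.

>>> move_arm:
  commands:
    - {"xyz": [0,0,0.4],"turn": [0,0,0],"fingers": 0}
    - {"xyz": [0,0,0.2],"turn": [0,0,0],"fingers": 0}
    - {"xyz": [0,0,0.1],"turn": [0,0,0],"fingers": 0}
    - {"xyz": [0,0,0.1],"turn": [0,0,0],"fingers": 0}
    - {"xyz": [0,0,0.1],"turn": [0,0,0],"fingers": 0}
    - {"xyz": [0,0,0],"turn": [0,0,0],"fingers": 0}

```text
time: 4.45
ee_pos: [487.5, -129.1, 65.0]
eef_rot: [3.142, -0.0, -0.356]
ft_force: [-2.3, 0.7, 4.4]
gripper_width: 0.2
```

>>> move_arm:
  commands:
    - {"xyz": [0,0,0.1],"turn": [0,0,0],"fingers": 0}
    - {"xyz": [0,0,0],"turn": [0,0,0],"fingers": 0}

```text
time: 4.7
ee_pos: [487.7, -129.1, 64.9]
eef_rot: [3.141, -0.001, -0.356]
ft_force: [-2.8, 1.5, 9.1]
gripper_width: -0.2
```

>>> move_arm:
  commands:
    - {"xyz": [-0.26,-0.009,0],"turn": [0,0,0.4],"fingers": 0}
    - {"xyz": [-0.26,-0.009,0],"turn": [0,0,0.4],"fingers": 0}
    - {"xyz": [-0.26,-0.009,0],"turn": [0,0,0.4],"fingers": 0}
    - {"xyz": [-0.26,-0.009,0],"turn": [0,0,0.4],"fingers": 0}
    - {"xyz": [-0.26,-0.009,0],"turn": [0,0,0.4],"fingers": 0}
    - {"xyz": [0,0,0],"turn": [0,0,0],"fingers": 0}

```text
time: 5.45
ee_pos: [478.7, -123.9, 65.0]
eef_rot: [-3.14, -0.006, -0.705]
ft_force: [2.9, -2.6, 4.8]
gripper_width: 0.0
```

```bash
cat > look.py <<'E'
from h import *
import sys
o=observe(); p=o["ee_pos"]-[498.4,-93.6,65]
print(p.round(1),np.hypot(*p[:2]).round(1),np.degrees(np.arctan2(p[1],p[0])).round(1)%360,o["ft_force"].round(1),np.degrees(o["eef_rot"]).round(1))
w=get_image("wrist"); c=w["color"]
# unwrap dial top ring r 26..44 in warmer-free world angles; white pointer = bright
th=np.radians(np.arange(-120,100,1)); best=[]
for a in th:
    v=[]
    for r in (28,32,36,40):
        u=pix(w,[498.4+r*np.cos(a),-93.6+r*np.sin(a),65]).round().astype(int)
        v.append(int(c[u[1],u[0]].min()) if 0<=u[0]<640 and 0<=u[1]<400 else 0)
    best.append(np.median(v))
best=np.array(best); k=best>130
print("pointer world deg",np.degrees(th[k]).round(0))
cv2.imwrite(f"pics/{sys.argv[1]}.png",c[:,:,::-1])
E
python3 look.py w2
```

```text
[-19.7 -30.3  -0. ] 36.2 236.9 [ 2.9 -2.6  4.8] [-179.9   -0.4  -40.4]
pointer world deg [12. 13. 14. 15. 16. 17. 18. 19. 20.]
```

View pics/w2.png

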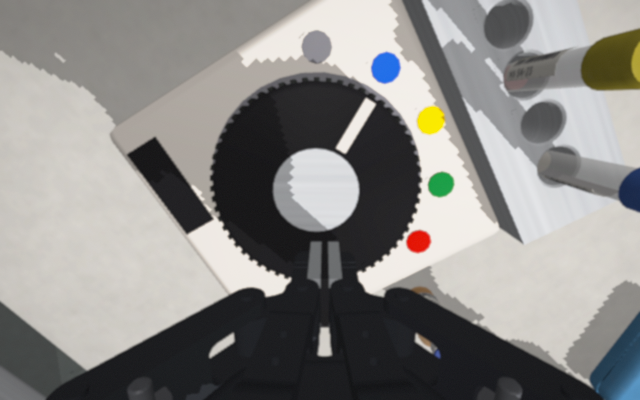

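The wrist view shows the pointer still at blue, with its tip at (370,100) against the blue dot at (385,68). The finger slid because the normal force fell to about 5 N. I'll lift, go back and press harder.

>>> move_arm:
  commands:
    - {"xyz": [0,0,-1.0],"turn": [0,0,0],"fingers": 0}
    - {"xyz": [0.63,-0.055,0],"turn": [0,0,-1],"fingers": 0}
    - {"xyz": [0.63,-0.055,0],"turn": [0,0,-1],"fingers": 0}
    - {"xyz": [0,0,0],"turn": [0,0,0],"fingers": 0}
    - {"xyz": [0,0,0.7],"turn": [0,0,0],"fingers": 0}
    - {"xyz": [0,0,0.3],"turn": [0,0,0],"fingers": 0}
    - {"xyz": [0,0,0.15],"turn": [0,0,0],"fingers": 0}
    - {"xyz": [0,0,0.1],"turn": [0,0,0],"fingers": 0}

```text
time: 6.5
ee_pos: [487.1, -128.7, 64.7]
eef_rot: [3.142, -0.001, -0.357]
ft_force: [-7.6, 2.6, 21.6]
gripper_width: -0.3
```

```bash
python3 look.py w3
```

```text
[-11.3 -35.1  -0.3] 36.9 252.2 [-7.6  2.6 21.6] [ 1.80e+02 -1.00e-01 -2.05e+01]
pointer world deg [13. 14. 15. 16. 17. 18. 19. 20. 21.]
```

>>> move_arm:
  commands:
    - {"xyz": [-0.26,-0.009,0],"turn": [0,0,0.4],"fingers": 0}
    - {"xyz": [-0.26,-0.009,0],"turn": [0,0,0.4],"fingers": 0}
    - {"xyz": [-0.26,-0.009,0],"turn": [0,0,0.4],"fingers": 0}
    - {"xyz": [-0.26,-0.009,0],"turn": [0,0,0.4],"fingers": 0}
    - {"xyz": [-0.26,-0.009,0],"turn": [0,0,0.4],"fingers": 0}

```text
time: 7.18
ee_pos: [479.9, -125.3, 64.9]
eef_rot: [-3.141, -0.012, -0.71]
ft_force: [1.0, -4.5, 10.2]
gripper_width: -0.0
```

```bash
python3 look.py w4
```

```text
[-18.5 -31.7  -0.1] 36.7 239.7 [ 1.  -4.5 10.2] [-180.    -0.7  -40.7]
pointer world deg [ 1.  2.  3.  4.  5.  6.  7.  8.  9. 10.]
```

Now it grips: the pointer turned about 12° along with the finger. I'll continue, with slightly more pressure.

>>> move_arm:
  commands:
    - {"xyz": [-0.13,-0.005,0.1],"turn": [0,0,0.2],"fingers": 0}
    - {"xyz": [-0.26,-0.009,0.03],"turn": [0,0,0.4],"fingers": 0}
    - {"xyz": [-0.26,-0.009,0],"turn": [0,0,0.4],"fingers": 0}
    - {"xyz": [-0.26,-0.009,0],"turn": [0,0,0.4],"fingers": 0}

```text
time: 7.72
ee_pos: [472.7, -119.5, 64.8]
eef_rot: [-3.141, -0.012, -0.955]
ft_force: [-3.2, -5.4, 17.1]
gripper_width: 0.5
```

```bash
python3 look.py w5
```

```text
[-25.7 -25.9  -0.2] 36.5 225.3 [-3.2 -5.4 17.1] [-180.    -0.7  -54.7]
pointer world deg [-13. -12. -11. -10.  -9.  -8.  -7.  -6.  -5.]
```

>>> move_arm:
  commands:
    - {"xyz": [-0.26,-0.009,0],"turn": [0,0,0.35],"fingers": 0}
    - {"xyz": [-0.26,-0.009,0],"turn": [0,0,0.35],"fingers": 0}
    - {"xyz": [-0.26,-0.009,0.03],"turn": [0,0,0.35],"fingers": 0}
    - {"xyz": [-0.26,-0.009,0.03],"turn": [0,0,0.35],"fingers": 0}
    - {"xyz": [-0.26,-0.009,0],"turn": [0,0,0.35],"fingers": 0}

```text
time: 8.4
ee_pos: [466.2, -109.6, 64.7]
eef_rot: [-3.14, -0.014, -1.261]
ft_force: [-5.3, -7.9, 19.1]
gripper_width: -0.3
```

```bash
python3 look.py w6
```

```text
[-32.2 -16.   -0.3] 36.0 206.4 [-5.3 -7.9 19.1] [-179.9   -0.8  -72.3]
pointer world deg [-32. -31. -30. -29. -28. -27. -26. -25. -24.]
```

>>> move_arm:
  commands:
    - {"xyz": [-0.26,-0.009,0],"turn": [0,0,0.35],"fingers": 0}
    - {"xyz": [-0.26,-0.009,0],"turn": [0,0,0.35],"fingers": 0}
    - {"xyz": [0,0,0],"turn": [0,0,0],"fingers": 0}

```text
time: 8.82
ee_pos: [464.6, -102.3, 64.7]
eef_rot: [-3.138, -0.009, -1.381]
ft_force: [-6.9, -3.0, 21.4]
gripper_width: -0.3
```

```bash
python3 look.py w7
```

```text
[-33.8  -8.7  -0.3] 34.9 194.4 [-6.9 -3.  21.4] [-179.8   -0.5  -79.1]
pointer world deg [-43. -42. -41. -40. -39. -38. -37. -36. -35.]
```

The pointer is at about -39°, 3–4° short of green and well past half-way. I'll lift straight off and let it click in.

>>> move_arm:
  commands:
    - {"xyz": [0,0,-0.5],"turn": [0,0,0],"fingers": 0}
    - {"xyz": [0,0,-1.5],"turn": [0,0,0],"fingers": 0}
    - {"xyz": [0,0,-3],"turn": [0,0,0],"fingers": 0}
    - {"xyz": [0,0,-3],"turn": [0,0,0],"fingers": 0}
    - {"xyz": [0,0,-3],"turn": [0,0,0],"fingers": 0}
    - {"xyz": [0,0,0],"turn": [0,0,0],"fingers": 0}
    - {"xyz": [0,0,0],"turn": [0,0,0],"fingers": 0}

```text
time: 9.75
ee_pos: [462.2, -98.7, 167.9]
eef_rot: [3.14, 0.001, -1.377]
ft_force: [0.3, 0.3, 0.0]
gripper_width: -0.2
```

```bash
python3 look.py w8
```

```text
[-36.2  -5.1 102.9] 36.6 188.0 [0.3 0.3 0. ] [ 1.799e+02  1.000e-01 -7.890e+01]
pointer world deg [-45. -44. -43. -42. -41. -40. -39. -38. -37.]
```

View pics/w8.png

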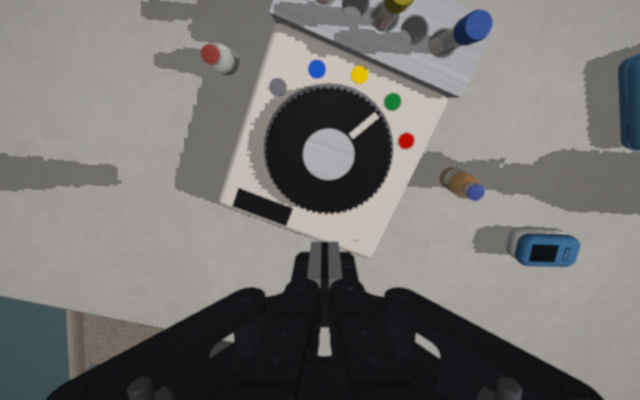

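The wrist view shows the pointer, tip at (377,116), aimed at the green dot (392,101); the vials, tubes and oximeter are standing. The reading is -41° against about -42.5° expected. I'll check the exact seating within a single image.

```bash
python3 - <<'E'
from h import *
w=get_image("wrist"); c=w["color"]; hsv=cv2.cvtColor(c,cv2.COLOR_RGB2HSV)
sub=np.zeros(c.shape[:2],np.uint8); cv2.circle(sub,(329,150),95,1,-1)
def cen(m,lo,hi,z):
    n,l,s,ce=cv2.connectedComponentsWithStats((m&(sub>0)).astype(np.uint8))
    return [ray(w,*ce[i],z)[:2] for i in range(1,n) if lo<s[i,4]<hi]
sat=hsv[:,:,1]>120; h=hsv[:,:,0]
dots={k:cen(sat&(h>=a)&(h<=b)&(hsv[:,:,2]>60),80,500,50) for k,(a,b) in dict(blue=(100,125),yellow=(18,32),green=(55,85),red=(0,6)).items()}
# circle fit to dots (radius ~64)
P=np.array([v[0] for v in dots.values()])
A=np.c_[2*P,np.ones(len(P))]; x=np.linalg.lstsq(A,(P**2).sum(1),rcond=None)[0]
print("centre",x[:2],"r",np.sqrt(x[2]+x[:2]@x[:2]))
inn=np.zeros_like(sub); cv2.circle(inn,(329,149),60,1,-1)
m=(c.min(2)>150)&(inn>0)
ys,xs=np.nonzero(m); W=np.array([ray(w,a,b,65)[:2] for a,b in zip(xs,ys)])
for C in (x[:2],np.array([498.4,-93.6])):
    r=np.hypot(*(W-C).T); k=(r>25)&(r<46); v=W[k].mean(0)-C
    print({n:[np.degrees(np.arctan2(*(q-C)[::-1])).round(1) for q in d] for n,d in dots.items()},"pointer",k.sum(),np.degrees(np.arctan2(v[1],v[0])).round(1))
W=W[k]; _,_,V=np.linalg.svd(W-W.mean(0)); print("line dir",np.degrees(np.arctan2(V[0,1],V[0,0])))
E
```

```text
centre [499.42048175 -95.30889446] r 63.96291672991349
{'blue': [np.float64(19.4)], 'yellow': [np.float64(-10.8)], 'green': [np.float64(-41.0)], 'red': [np.float64(-71.2)]} pointer 164 -39.6
{'blue': [np.float64(17.7)], 'yellow': [np.float64(-12.1)], 'green': [np.float64(-41.6)], 'red': [np.float64(-70.8)]} pointer 163 -40.7
line dir 140.75704087213666
```

The pointer is within about 1–1.5° of green, which is inside the measurement error, so it has clicked in. Handing in.

```bash
python3 -c "
from plant import *
print(hand_in())"
```

```text
the job is handed in; nothing more can be done
None
```

The dial is turned clockwise from blue to green, the finger is lifted about 10 cm clear, and the job is handed in at about 10 s of the 35 s allowed.

- **First try:** I pressed with about 5–9 N. The finger slid over the dial, which stayed at blue.
- **Second try:** I lifted, went back and pressed with about 10–21 N. The dial then turned with the finger to about 3–4° short of green. I lifted straight off there and it moved on towards the mark. It never went past green in any reading.
- **Last checks:** The wrist picture puts the pointer at -39.6 to -40.7° and the green dot at -41.0 to -41.6°, depending on which dial centre I used. The direction of the line itself gave -39.2°. These disagree by 1–2°, about what the calibration allows, so I took it as clicked in at green.
- **Surroundings:** The wrist force was back to zero after the lift. In the last wrist picture both vials, the oximeter and the tubes in view look undisturbed. The tubes were partly cut off at the edge, and the label roll was out of view. I judged this by eye and did not measure their positions again.

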